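# Hang a cup bracket on the slotted stand and set the mixing cup in it

## Task

Hang the steel cup bracket on the slotted bench stand: press its two hook tabs into the top slots, push the plate in against the spring catch and then down until the bracket is fully home and the brass catch has snapped out above the plate's shoulder. Feel your way and do not force it (the tabs bend at about 70 N). Then stand the white mixing cup upright in the bracket's dish, and leave the two vials and the bottle beside the stand where they are.

Things in the scene. Friction and masses are not known exactly. Their poses are not given: they have to be found in the camera images.
- stand: Fixed bench stand: dark square post (top at z = 157 mm) on a grey base plate (x -95 to +50 mm, 90 wide, 12 high), an aluminium slotted channel, 46 mm wide, on its front. Origin: on the table right below the middle of the channel's front face; x points into the face (the way the tabs go in), y to the left, z up. The face is 4 mm thick, hollow behind; the channel's top is at about z = 156 mm.
- top_slot (a point): Usual place of the middle of the top slot's lower edge, on the channel's face; axes as the stand's. One column of 4 slots, 11 mm wide, 17 high, lower edges 24 mm apart going down. The channel is clamped by hand, so the real slots (and catch) may be up to 9 mm above or below this mark, sideways true; it does not give under load. Upper tab goes in the top slot, lower tab in the third.
- catch (a joint): Spring catch: brass pin, 7 mm across, in the channel face, its centre 13 mm left of the slot column and 10 mm below the real lower edge of the top slot. 0 m = out, nose 6 mm proud; 0.006 = pushed flush by the bracket's plate. Spring: 3.6 N out, 5.4 N flush. With the bracket fully down the shoulder of its plate is 1.5 mm below the pin, which snaps out again to 0 and locks it.
- bracket_grip (a point): Middle of the black ribbed grip sleeve (36 mm long in x, 11 thick in y, 34 high) on the upright web of the loose steel cup bracket (0.15 to 0.31 kg, 158 mm long), which stands level on the table. x points along the bracket to its hook tabs, y across, z up. The point is 34 mm above the bracket's underside, 14 mm below the sleeve's top, 48 mm before the back face of the end plate.
- bracket_back (a point): On the back face of the bracket's end plate (4 mm thick; 40 wide up to its shoulders 40 mm up, above that 16 wide to 72), 36 mm above its underside; axes as bracket_grip. Two tabs, 48 mm apart, 8 wide, 14 high, stand out 10 mm: a 6 mm neck with a 4 mm hook hanging 7 mm below it. They enter with this point 9 to 12 mm below the real lower edge of the top slot; home it is 19 mm below.
- bracket_dish (a point): Middle of the floor of the grey round dish at the bracket's front end: inside 55 mm across, rim 11 mm above this floor; the floor is 3 mm above the bracket's underside and 118 mm before the plate's back face. Axes as bracket_grip.
- cup_mid (a point): Middle of the empty white mixing cup (30 g, 48 mm high, 57 mm across the rim, 42 mm across the foot), half-way up; z is its upright axis.
- vial_white: Vial with white cap, 23 mm across, 56 mm high, stands beside the stand; origin under its middle.
- vial_black: Vial with black cap, 23 mm across, 56 mm high, stands beside the stand; origin under its middle.
- bottle_blue: Amber bottle with blue cap, 27 mm across, 66 mm high, stands beside the stand; origin under its middle.
Things that resemble listed ones, but are neither listed nor needed, are in the scene too. Of the things that look like the part that bears cup_mid, take the one that is farthest to the robot's right at the start.

How it is judged:
By the outcome, as a careful person would: the job done as asked, in the order asked, and still so for the second after the job is handed in, with the robot touching nothing.
It also fails if it takes over 67 s, if anything falls off the work surface, if the arm or the gripper's body presses on something with over 40 N, if the wrist force passes 120 N, or if a joint passes its speed limit or range.

## Robot

A 6-joint arm with a two-finger parallel gripper is mounted at the origin on a cart in front of the work surface, level with it; the furniture and walls round the work are solid. World frame = base frame: x ahead of the robot, y to its left, z up, the work surface at z = 0. Lengths are in mm, angles in rad, forces in N, time in s.
With the tool pointing down it reaches from about 350 to 775 mm from the base axis. Payload 7.3 kg.
Tool frame: the origin (TCP) lies at the very end of the fingers, on their centre line; the grasp point (between the pads) lies 19 mm behind it; x points along the fingers, z is the direction in which the jaws open and shut, and the axes are right-handed (so a half turn about x gives the same grasp; the last joint's range is limited). The gripper opens to 92 mm and grips with 3 to 60 N. Pads are 19 mm wide; open, the fingers measure 130 mm over their backs; the gripper's body (75 mm by 190 mm) begins 47 mm behind the grasp point.
Start: joints at [0.969, 0.342, 1.524, -0, 1.275, -0.146], TCP at [231.084, 471.429, 226.741] pointing down, gripper open.
Joint ranges: [-2.53, 2.53], [-0.77, 2.02], [0.04, 2.7], [-1, 4.14], [0.28, 2.66], [-3.11, 3.11]. Speed limits (rad/s): [2.57, 2.57, 3.14, 3.14, 3.14, 3.14].

## Interface

Orientations are given as [roll, pitch, yaw] about the fixed x, y, z axes, in that order (R = Rz(yaw) Ry(pitch) Rx(roll)).
In Python, from plant import * gives the robot as it stands.
- The arm moves only by the tool carry_out, never from a script. Its argument "rows" is a list of rows, each a list of 4 numbers: the shift along the world's x, y, z in mm, then the turn about the world's z in degrees. In form: [[x, y, z, twist], ...]. A call has 1 to 20 rows; each row is the pose to reach, as a shift and turn from the pose measured when the call began; what a row does not reach only later rows make up. A row lasts 1/12 s, in which the tool goes at most 41.7 mm and 7.16 degrees, less where a joint would pass 70% of its speed; a pose out of reach is approached as far as the arm can. A call with a gripper value outside its range is refused whole. "hand" is the finger opening in mm, from 0 to 91.8, set as the call begins (left out, the last holds). The fingers move at their own pace and stop on an object; the grip force is fixed at half the most. Time passes only in rows, so rows that repeat a pose let the fingers close. It gives the time, the measured TCP pose, the force and the opening at its end, in the units of the state.
- get_obs(): the state, without advancing time (a new reading comes with each control period).
- capture(name): name is "scene" or "side" or "wrist"; returns the picture (384x512x3 uint8, red, green, blue); there is no depth.
- camera_info(name): a dict with "camera_matrix" (3x3 intrinsics, pixels), "pose" (4x4, takes a point from camera to world coordinates); the wrist camera has in their place "mount" (4x4, takes a point from camera to tool coordinates, whose origin is the TCP and whose axes are the tool frame's). Camera axes: x right, y down, z forward; pixel columns grow to the right and rows downward; lengths in mm; the calibration is good to about 2 mm. A picture is of the moment at which its call begins: read the wrist's pose just before it. camera_info takes no time and is no camera call.
- close_job(): hands the job in, once; it reports no verdict.
The state is a dict: "time": time; "joint_positions": joint angles; "dq": joint speeds; "tau": joint torques, N m; "tool_pos": TCP position; "tcp_rot": TCP orientation; "contact_force": force on the tool from outside, world axes, zero at the start; "moment": the same for the moment, N m; "grip_width": finger opening in mm.
Only numpy, scipy, OpenCV 4.12 (cv2) and the standard library are available. Lean on these libraries where they do the work, as an engineer would, in place of code of your own. Each camera call takes 0.05 s, during which the arm holds its last target. There are 200 camera calls.

## Working session

There is one attempt and no reset: what is moved stays moved. The work goes in short steps, Python scripts to look and compute and a tool call to move; the robot and the scene stay as the last step left them, time stands still between calls to the robot, and variables do not carry over. Pictures are saved under pics/ and viewed, about 8 in all and at most 12, crops included, and the job is handed in when it is done.

Besides the shell and the picture viewer there is one more tool, called after ">>>" in YAML: its name, and indented under it one key for each argument. carry_out: Moves the arm, as the interface text tells. Its arguments: {"type":"object","properties":{"rows":{"type":"array"},"hand":{"type":"number"}},"required":["rows"]}

```bash
mkdir -p pics
cat > h.py <<'E'
from plant import *
import numpy as np, cv2
def save(n,f,crop=None,s=1):
    im=capture(n); cv2.imwrite('raw_'+f+'.png',im[...,::-1])
    c=im if crop is None else im[crop[1]:crop[3],crop[0]:crop[2]]
    c=cv2.resize(c,None,fx=s,fy=s,interpolation=cv2.INTER_CUBIC); cv2.imwrite('pics/'+f+'.png',c[...,::-1]); return im
def campose(n):
    i=camera_info(n); K=np.array(i['camera_matrix'])
    if 'pose' in i: return K,np.array(i['pose'])
    o=get_obs(); from scipy.spatial.transform import Rotation as R
    T=np.eye(4);T[:3,:3]=R.from_euler('xyz',o['tcp_rot']).as_matrix();T[:3,3]=o['tool_pos']
    return K,T@np.array(i['mount'])
def ray(n,uv,cp=None):
    K,T=cp or campose(n); d=T[:3,:3]@np.linalg.inv(K)@np.array([uv[0],uv[1],1.]); return T[:3,3],d/np.linalg.norm(d)
def onz(n,uv,z,cp=None):
    o,d=ray(n,uv,cp); return o+d*(z-o[2])/d[2]
def proj(n,p,cp=None):
    K,T=cp or campose(n); q=np.linalg.inv(T)@np.append(p,1.); q=K@q[:3]; return q[:2]/q[2]
def tri(a,b):
    (o1,d1),(o2,d2)=a,b
    A=np.stack([d1,-d2],1); t=np.linalg.lstsq(A,o2-o1,rcond=None)[0]
    p,q=o1+t[0]*d1,o2+t[1]*d2; return (p+q)/2,np.linalg.norm(p-q)
E
python3 - <<'E'
from h import *
a=save('scene','a'); b=save('side','b')
w=save('wrist','w')
cv2.imwrite('pics/sb.png',cv2.resize(np.vstack([np.hstack([a,b])]),(800,300),interpolation=cv2.INTER_AREA)[...,::-1])
for n in('scene','side'):
    print(n,np.array(campose(n)[0]).round(0).tolist(),campose(n)[1].round(2).tolist())
print(get_obs())
E
```

```text
scene [[431.0, 0.0, 252.0], [0.0, 431.0, 192.0], [0.0, 0.0, 1.0]] [[0.76, -0.4, 0.51, -143.87], [-0.65, -0.48, 0.59, -833.73], [0.01, -0.78, -0.63, 965.09], [0.0, 0.0, 0.0, 1.0]]
side [[373.0, 0.0, 264.0], [0.0, 373.0, 190.0], [0.0, 0.0, 1.0]] [[0.94, -0.12, 0.32, 276.91], [-0.34, -0.31, 0.89, -780.12], [-0.01, -0.94, -0.33, 417.68], [0.0, 0.0, 0.0, 1.0]]
{'time': 0.15, 'joint_positions': array([ 9.68997201e-01,  3.42581552e-01,  1.52479411e+00,  7.67924236e-06,
        1.27538640e+00, -1.45993335e-01]), 'dq': array([ 1.33013274e-05, -5.07799035e-03, -5.13982441e-03, -1.29936093e-03,
        1.53032089e-03, -4.22095266e-04]), 'tau': array([ 6.71605121e-04, -4.31471765e+01, -2.44352531e+01,  7.17863627e-02,
        5.37403487e-02, -3.87819023e-05]), 'tool_pos': array([230.90107736, 471.16390928, 226.19602493]), 'tcp_rot': array([ 2.98931934,  1.56962689, -2.17887767]), 'contact_force': array([ 0.11295617, -0.19630791,  0.17685784]), 'moment': array([ 0.02787692, -0.0045169 , -0.00025309]), 'grip_width': 91.41506286949893}
```

View pics/a.png

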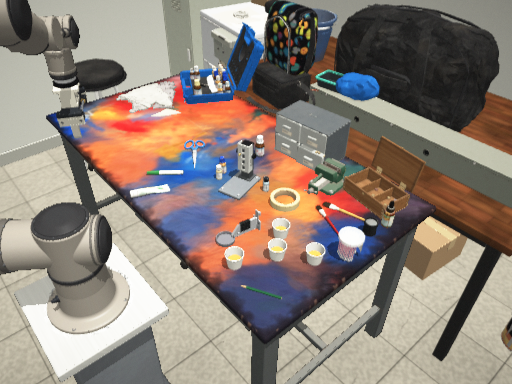

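View pics/b.png

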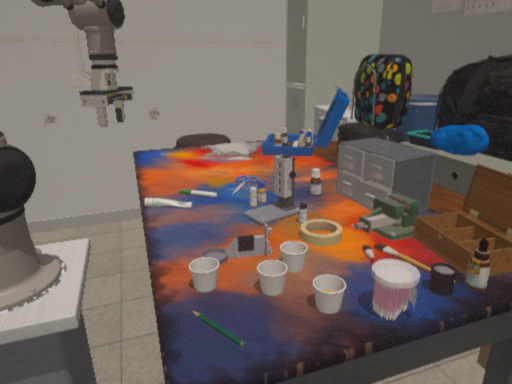

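Run:
```python
from h import *
a=cv2.imread('raw_a.png');b=cv2.imread('raw_b.png')
c=cv2.resize(a[128:272,205:335],None,fx=4,fy=4,interpolation=cv2.INTER_CUBIC)
cv2.imwrite('pics/ac.png',c)
cv2.imwrite('pics/bc.png',cv2.resize(b[145:315,185:350],None,fx=3.5,fy=3.5,interpolation=cv2.INTER_CUBIC))
for p in [(234,258),(277,250),(314,253),(281,229)]: print(p,onz('scene',p,24).round())
for p in [(204,275),(272,278),(329,294),(293,257)]: print(p,onz('side',p,24).round())
```

```text
(234, 258) [ 382. -153.   24.]
(277, 250) [ 500. -211.   24.]
(314, 253) [ 576. -290.   24.]
(281, 229) [ 571. -153.   24.]
(204, 275) [ 380. -153.   24.]
(272, 278) [ 499. -209.   24.]
(329, 294) [ 575. -292.   24.]
(293, 257) [ 569. -151.   24.]
```

View pics/ac.png

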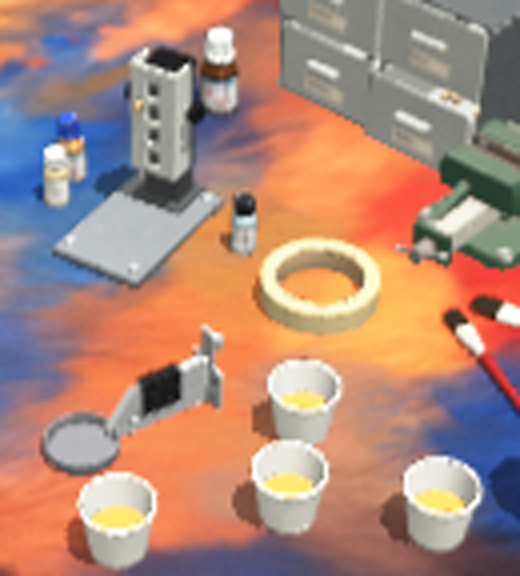

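View pics/bc.png

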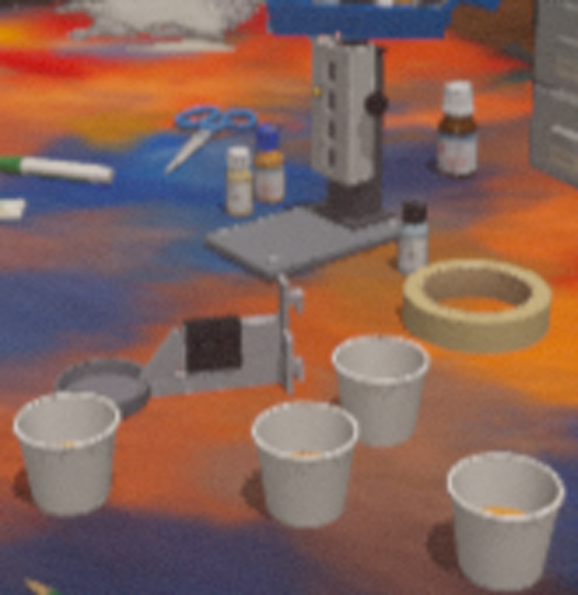

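Run:
```python
from h import *
from scipy.spatial.transform import Rotation as R
A=lambda u,v:(205+u/4,128+v/4); B=lambda u,v:(185+u/3.5,145+v/3.5)
pairs={'slot1':((155,68),(333,71)),'slot2':((153,95),(332,100)),'slot3':((152,126),(331,130)),'slot4':((153,156),(331,159)),
'baseL':((55,252),(207,240)),'baseB':((133,283),(277,275)),'pin':((138,104),(318,91)),
'sleeveTL':((138,380),(187,320)),'sleeveTR':((180,361),(240,316)),'plateTop':((208,328),(282,278)),'dish':((82,443),(104,385)),
'vialw':((57,150),(238,153)),'vialb':((244,200),(413,208)),'blue':((68,118),(268,130))}
for k,(a,b) in pairs.items():
    p,e=tri(ray('scene',A(*a)),ray('side',B(*b))); print(k,p.round(1),round(e,1))
print('base right z12',onz('scene',A(222,202),12).round(), 'side base right',onz('side',B(400,232),12).round())
print('dish z3',onz('scene',A(82,443),8).round(1),onz('side',B(104,385),8).round(1))
print(R.from_euler('xyz',get_obs()['tcp_rot']).as_matrix().round(3))
```

```text
slot1 [672.  157.2 136.2] 12.1
slot2 [668.8 154.4 111.9] 9.0
slot3 [662.4 145.6  88.3] 4.1
slot4 [656.  134.3  66.5] 0.2
baseL [551.3 142.6   7.4] 4.1
baseB [583.7  71.9   0.7] 6.6
pin [648.1 144.3 121.1] 1.6
sleeveTL [474.2 -67.6  48.7] 3.3
sleeveTR [508.6 -75.3  51. ] 1.9
plateTop [535.2 -78.4  73.4] 0.2
dish [420.3 -64.2  11.9] 3.0
vialw [603.1 208.3  55.4] 2.7
vialb [687.6  47.7  51.9] 0.4
blue [638.8 236.3  61.7] 0.7
base right z12 [707.  97.  12.] side base right [700.  95.  12.]
dish z3 [420.9 -62.1   8. ] [423.1 -55.4   8. ]
[[-0.001 -0.898  0.44 ]
 [-0.001  0.44   0.898]
 [-1.     0.    -0.001]]
```

>>> carry_out:
  rows:
    - [260, -542, 0, 18.6]
    - [260, -542, 0, 18.6]
    - [260, -542, 0, 18.6]
    - [260, -542, 0, 18.6]
    - [260, -542, 0, 18.6]
    - [260, -542, 0, 18.6]
    - [260, -542, 0, 18.6]
    - [260, -542, 0, 18.6]
    - [260, -542, 0, 18.6]
    - [260, -542, 0, 18.6]
    - [260, -542, 0, 18.6]
    - [260, -542, 0, 18.6]
    - [260, -542, 0, 18.6]
    - [260, -542, 0, 18.6]
    - [260, -542, 0, 18.6]
    - [260, -542, 0, 18.6]
    - [260, -542, 0, 18.6]
    - [260, -542, 0, 18.6]
    - [260, -542, 0, 18.6]
    - [260, -542, 0, 18.6]

```text
time: 1.82
tool_pos: [490.5, -69.6, 226.4]
tcp_rot: [2.978, 1.57, -1.863]
contact_force: [0.5, 0.5, -1.0]
grip_width: 91.7
```

Run:
```python
from h import *
print(get_obs()['tool_pos'].round(1))
save('wrist','w1',None,1.5)
K,T=campose('wrist'); np.savez('w1',K=K,T=T); print(T.round(3).tolist())
for p in [(491,-71.5,48),(535,-78,72),(421,-63,3)]: print(proj('wrist',p).round())
```

```text
[490.5 -69.6 226.4]
[[0.129, 0.956, 0.264, 419.566], [0.992, -0.124, -0.036, -60.614], [-0.001, 0.266, -0.964, 384.967], [0.0, 0.0, 0.0, 1.0]]
[250. 170.]
[249. 218.]
[249. 100.]
```

View pics/w1.png

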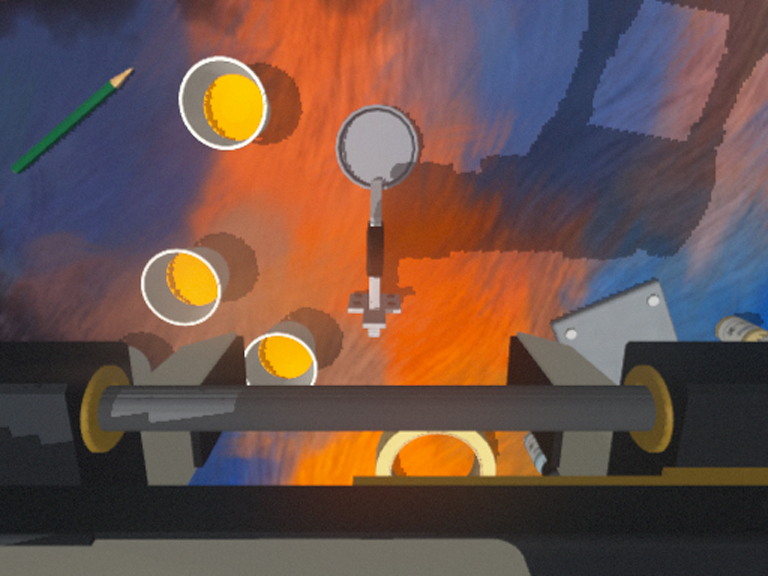

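Run:
```python
from h import *
z=np.load('w1.npz');cp=(z['K'],z['T'])
f=lambda u,v,h:onz('',(u/1.5,v/1.5),h,cp).round(1)
print(f(375,222,48),f(375.5,252,48),f(374.5,279,48),'dish',f(377.5,146,14),'tip',f(374,331,72))
print('base corners',f(553,321,12),f(657,281,12),f(676,338,12))
```

```text
[468.  -68.2  48. ] [488.9 -70.6  48. ] [508.2 -73.8  48. ] dish [418.1 -59.9  14. ] tip [538.1 -78.   72. ]
base corners [570.9  62.8  12. ] [548.  145.1  12. ] [598.5 161.5  12. ]
```

>>> carry_out:
  rows:
    - [-2, -1.5, -40, -0.7]
    - [-2, -1.5, -80, -0.7]
    - [-2, -1.5, -120, -0.7]
    - [-2, -1.5, -160, -0.7]
    - [-2, -1.5, -190, -0.7]
    - [-2, -1.5, -205, -0.7]
    - [-2, -1.5, -210, -0.7]
    - [-2, -1.5, -210, -0.7]
    - [-2, -1.5, -210, -0.7]

```text
time: 2.62
tool_pos: [489.3, -71.0, 17.4]
tcp_rot: [-2.285, 1.569, -0.855]
contact_force: [-0.9, -0.5, 0.8]
grip_width: 91.7
```

>>> carry_out:
  rows:
    - [0, 0, 0, 0]
    - [0, 0, 0, 0]
    - [0, 0, 0, 0]
    - [0, 0, 0, 0]
    - [0, 0, 0, 0]
    - [0, 0, 0, 0]
    - [0, 0, 0, 0]
    - [0, 0, 0, 0]
    - [0, 0, 0, 0]
    - [0, 0, 0, 0]
  hand: 5

```text
time: 3.45
tool_pos: [489.3, -71.0, 17.3]
tcp_rot: [-2.304, 1.569, -0.874]
contact_force: [-0.1, -0.1, 0.4]
grip_width: 29.9
```

>>> carry_out:
  rows:
    - [0, 0, 0, 0]
    - [0, 0, 0, 0]
    - [0, 0, 0, 0]
    - [0, 0, 0, 0]
    - [0, 0, 0, 0]
    - [0, 0, 0, 0]

```text
time: 3.95
tool_pos: [489.3, -71.0, 17.3]
tcp_rot: [-2.32, 1.569, -0.89]
contact_force: [-0.6, 0.9, -0.7]
grip_width: 10.7
```

>>> carry_out:
  rows:
    - [0, 0, 5, 0]
    - [0, 0, 20, 0]
    - [0, 0, 50, 0]
    - [0, 0, 85, 0]
    - [0, 0, 120, 0]
    - [0, 40, 160, 6]
    - [0, 80, 180, 12]
    - [0, 110, 180, 18]
    - [0, 140, 180, 24]
    - [0, 150, 180, 24]
    - [0, 150, 180, 24]
    - [0, 150, 180, 24]

```text
time: 4.95
tool_pos: [488.8, 79.1, 197.0]
tcp_rot: [-3.028, 1.569, -1.178]
contact_force: [-1.1, -0.6, -2.6]
grip_width: 10.9
```

Run:
```python
from h import *
print(get_obs())
save('wrist','w2',None,1.5)
K,T=campose('wrist'); np.savez('w2',K=K,T=T)
a=save('scene','a2');b=save('side','b2')
s=np.hstack([cv2.resize(a[110:210,200:300],(400,400),interpolation=cv2.INTER_CUBIC),cv2.resize(b[120:240,220:340],(400,400),interpolation=cv2.INTER_CUBIC)])
cv2.imwrite('pics/ab2.png',s[...,::-1])
```

```text
{'time': 4.95, 'joint_positions': array([ 6.46778498e-03,  3.14747199e-01,  1.65147588e+00, -1.55390856e-03,
        1.17478756e+00, -1.84223067e+00]), 'dq': array([-0.03542984,  0.00418367,  0.00023303, -0.0028879 , -0.00208358,
       -0.00578608]), 'tau': array([  1.30975742, -42.03616261, -24.16507602,   0.0968562 ,
         0.09360846,   0.05600082]), 'tool_pos': array([488.78649538,  79.10698241, 197.01774245]), 'tcp_rot': array([-3.02773221,  1.56924888, -1.17843476]), 'contact_force': array([-1.09776955, -0.57185448, -2.56899331]), 'moment': array([ 0.07290587, -0.02587607, -0.00140791]), 'grip_width': 10.939824927299611}
```

View pics/w2.png

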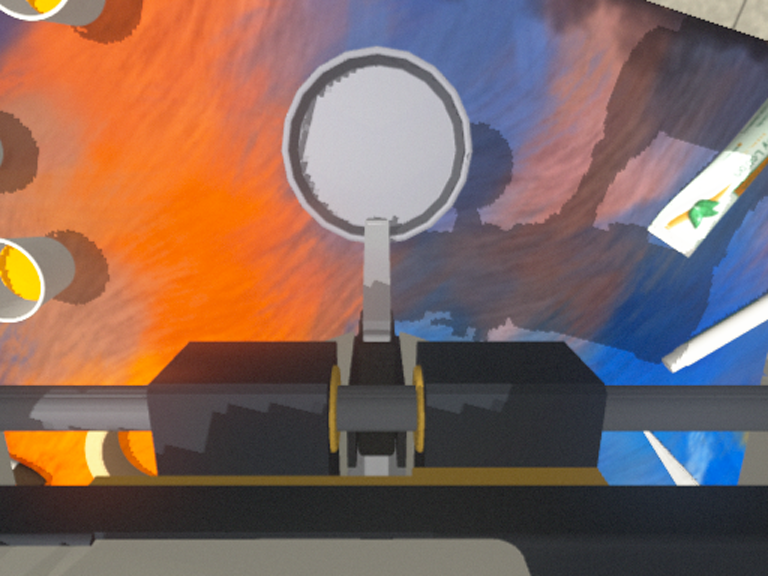

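View pics/ab2.png

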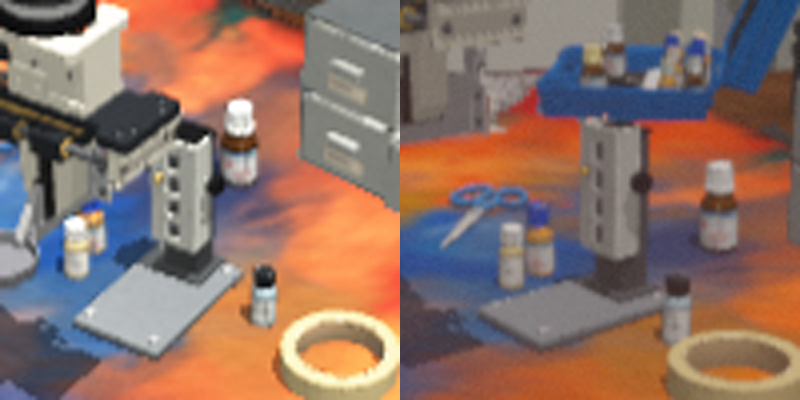

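Run:
```python
from h import *
def blobs(f,box,thr):
    im=cv2.imread(f)[box[1]:box[3],box[0]:box[2]]; g=cv2.cvtColor(im,cv2.COLOR_BGR2GRAY)
    print(f); print(g)
    hsv=cv2.cvtColor(im,cv2.COLOR_BGR2HSV); m=(hsv[...,1]>110)&(hsv[...,0]>15)&(hsv[...,0]<35)
    print('pin',[(x+box[0],y+box[1]) for y,x in np.argwhere(m)])
blobs('raw_a.png',(237,139,256,176),90)
blobs('raw_b.png',(272,154,292,198),90)
```

```text
raw_a.png
[[173 165 158 151 145 141 135 118 103 118 134 134 127 125 124 125 129 129
  127]
 [150 139 140 159 245 145 100  66  53  64  76  84 107 125 130 130 132 131
  126]
 [128 126 183 224 233 119  55  36  34  34  37  41  62  78  87 108 128 129
  127]
 [123 212 221 212 148  67  37  35  34  32  35  35  34  35  41  62  85 124
  125]
 [160 214 239 224 118  43  34  33  34  35  34  32  35  34  35  82  44 101
  109]
 [151 174 201 210 228 179 146  91  38  36  37  34  35  75 243 135  66 104
   82]
 [139 159 155 169 202 177 186 227 206  97  85  42  94 219 234 155  83 109
   64]
 [140 159 157 151 156 154 168 199 192 173 227 207 218 216 189 159  83 106
   61]
 [137 157 157 155 157 151 154 149 158 171 201 197 209 188 186 159  82  99
   78]
 [108 155 158 156 167 130 137 136 155 157 150 163 190 186 188 160  78  93
   95]
 [ 85 157 158 156 177  98  85 111 148 155 156 165 192 188 187 160  84  88
   99]
 [ 84 154 158 157 182  88  54  98 150 155 158 164 192 187 187 159  74  66
  101]
 [ 82 156 158 155 186 109  58 100 153 157 156 164 192 187 188 157  70  48
  100]
 [ 96 155 141 155 186 209 185 158 155
[... 5160 characters left out ...]
1  80  84 107 111 110 127 141 139 136 138 136
  127 101]
 [ 81  87 106 110 111 114 113  91  97 106 109 111 125 140 135 136 135 137
  132 105]
 [ 78  80  96 103 109 108 112 112 107 109 110 111 126 140 135 135 136 134
  135 106]
 [ 78  80  85  91  95 101 110 113 106 107 110 112 127 136 136 132 133 138
  130 106]
 [ 74  76  77  77  83  90  93  97 103 108 108 114 126 135 136 133 136 138
  117  94]
 [ 73  74  78  76  78  74  77  77  85  93  98 110 124 137 138 117 109 112
   88  72]
 [ 81  77  71  73  74  76  68  60  59  66  79  88 107 112 112  87  75  69
   68  67]]
pin [(np.int64(275), np.int64(170)), (np.int64(274), np.int64(171)), (np.int64(275), np.int64(171)), (np.int64(276), np.int64(171))]
```

Run:
```python
from h import *
P=[]
for a,b in [((242.8,153.5),(278.5,169.2)),((242.8,159.3),(278.5,177.3)),((242.8,164.7),(278.5,185.3)),((242.7,170.4),(278.5,193.2)),((239,154.5),(275,170.8)),
 # channel bottom corners of front face: left, right
 ((241,138.8+1),(277,154.7)),((247.5,144.2),(284,157.7)),]:
    p,e=tri(ray('scene',a),ray('side',b)); print(p.round(1),round(e,1)); P.append(p)
# base corners
A=lambda u,v:(200+u/4,110+v/4); B=lambda u,v:(220+(u-400)/3.333,120+v/3.333)
for a,b in [((74,321),(480,310)),((157,355),(543,347)),((243,270),(664,305))]:
    print('base',onz('scene',A(*a),12).round(1),onz('side',B(*b),12).round(1))
```

```text
[649.6 128.1 130.6] 1.2
[648.9 127.  107.6] 2.0
[649.2 127.5  84.1] 2.0
[648.3 126.5  60.8] 3.3
[644.  141.5 122.6] 2.6
[658.5 152.9 167.3] 6.9
[664.6 122.6 163.9] 2.0
base [547.3 140.6  12. ] [551.5 139.1  12. ]
base [573.8  57.2  12. ] [575.3  50.9  12. ]
base [711.5 100.9  12. ] [698.8  93.1  12. ]
```

Run:
```python
from h import *
z=np.load('w1.npz')
def edges(f,name,cp,pts,s=1):
    g=cv2.GaussianBlur(cv2.cvtColor(cv2.imread(f),cv2.COLOR_BGR2LAB).astype(np.float32),(0,0),.8)
    (u0,v0),(u1,v1)=pts; d=np.array([u1-u0,v1-v0]);L=np.linalg.norm(d);d=d/L;n=np.array([-d[1],d[0]])
    q=[]
    for t in np.linspace(.1*L,.9*L,40):
        c=np.array([u0,v0])+d*t; k=np.arange(-3,3.01,.25); S=(c+k[:,None]*n).astype(np.float32)
        p=cv2.remap(g,S[:,0].reshape(1,-1),S[:,1].reshape(1,-1),cv2.INTER_LINEAR)[0]
        e=np.linalg.norm(np.gradient(p,axis=0),axis=1); e=e**2; q.append(c+n*(e*k).sum()/e.sum())
    W=np.array([onz(name,x,12,cp)[:2] for x in q],np.float32)
    l=cv2.fitLine(W,cv2.DIST_HUBER,0,.01,.01).ravel(); r=(W-l[2:])@[-l[1],l[0]]
    print(f,np.degrees(np.arctan2(l[1],l[0])).round(2),l[2:].round(1),'rms',r.std().round(2))
cp=(z['K'],z['T'])
edges('raw_w1.png','',cp,((368.7,214),(438,187.3)))
edges('raw_w1.png','',cp,((438,187.3),(450,224)))
A=lambda u,v:(200+u/4,110+v/4); B=lambda u,v:(220+(u-400)/3.333,120+v/3.333)
for f,n,C in [('raw_a.png','scene',[A(74,321),A(157,355),A(240,268)]),('raw_b.png','side',[B(480,310),B(543,347),B(664,305)])]:
    edges(f,n,None,C[:2]); edges(f,n,None,C[1:])
```

```text
raw_w1.png -73.41 [559.7 104.5] rms 0.13
raw_w1.png 17.45 [571.2 153.2] rms 0.32
raw_a.png -71.75 [561.8  97.1] rms 0.5
raw_a.png 16.76 [641.5  79.7] rms 0.32
raw_b.png -73.39 [564.2  91.8] rms 0.29
raw_b.png 15.73 [623.9  67.8] rms 0.67
```

>>> carry_out:
  rows:
    - [30, 10, -10, 1]
    - [60, 20, -40, 1]
    - [85, 27, -70, 1]
    - [95.6, 30.1, -92, 1]
    - [95.6, 30.1, -94.7, 1]
    - [95.6, 30.1, -94.7, 1]
    - [95.6, 30.1, -94.7, 1]

```text
time: 5.68
tool_pos: [584.5, 106.9, 102.8]
tcp_rot: [3.057, 1.569, -1.363]
contact_force: [1.2, 0.7, -1.3]
grip_width: 10.3
```

Run:
```python
from h import *
o=get_obs();print(o['tool_pos'].round(1),np.degrees(o['tcp_rot'][2]-o['tcp_rot'][0]),o['contact_force'],o['moment'])
a=save('scene','a3');b=save('side','b3')
s=np.hstack([cv2.resize(a[115:195,195:265],(420,480),interpolation=cv2.INTER_CUBIC),cv2.resize(b[140:220,230:293],(378,480),interpolation=cv2.INTER_CUBIC)])
cv2.imwrite('pics/ab3.png',s[...,::-1])
```

```text
[584.5 106.9 102.8] -253.26919740168628 [ 1.19748846  0.66413979 -1.33607278] [ 2.70568566e-02  1.76198552e-02 -7.37174462e-05]
```

View pics/ab3.png

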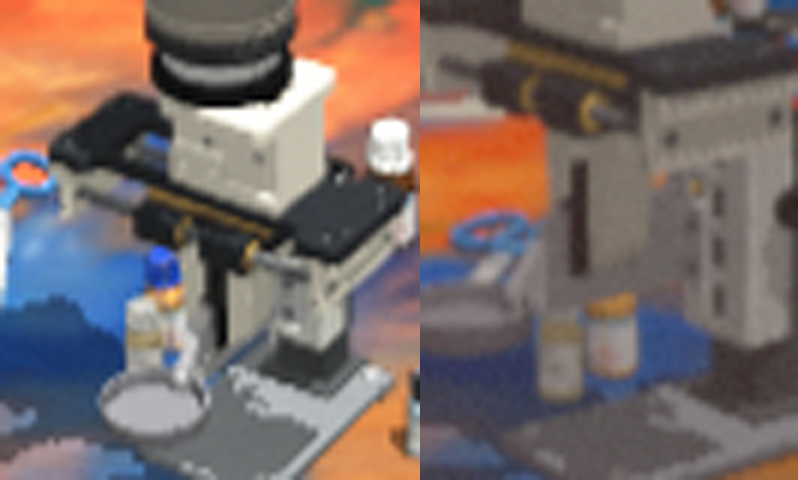

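>>> carry_out:
  rows:
    - [-0.6, 2.1, -0.5, 0.3]
    - [-0.6, 2.1, -0.5, 0.3]
    - [-0.6, 2.1, -0.5, 0.3]

```text
time: 6.03
tool_pos: [584.7, 109.5, 104.9]
tcp_rot: [-2.065, 1.566, -0.196]
contact_force: [0.0, -0.7, -3.1]
grip_width: 11.2
```

>>> carry_out:
  rows:
    - [1, 0.3, 0, 0]
    - [2, 0.6, 0, 0]
    - [3, 0.9, 0, 0]
    - [4, 1.2, 0, 0]
    - [5, 1.5, 0, 0]
    - [6, 1.8, 0, 0]
    - [7, 2.1, 0, 0]
    - [8, 2.4, 0, 0]
    - [8, 2.4, 0, 0]

```text
time: 6.78
tool_pos: [592.9, 111.9, 104.8]
tcp_rot: [-2.071, 1.565, -0.203]
contact_force: [0.6, 0.0, -2.4]
grip_width: 10.5
```

>>> carry_out:
  rows:
    - [0, 0, 0, 0]
    - [0, 0, 0, 0]

```text
time: 6.95
tool_pos: [592.9, 111.9, 104.8]
tcp_rot: [-2.077, 1.566, -0.208]
contact_force: [-0.2, -0.0, -2.2]
grip_width: 10.5
```

>>> carry_out:
  rows:
    - [0, 0, 0, 0]
    - [0, 0, 0, 0]

```text
time: 7.12
tool_pos: [592.8, 111.9, 104.7]
tcp_rot: [-2.07, 1.566, -0.202]
contact_force: [-0.2, 0.2, -2.4]
grip_width: 11.0
```

>>> carry_out:
  rows:
    - [0, 0, -1.5, 0]
    - [0, 0, -2.5, 0]
    - [0, 0, -2.5, 0]
    - [0, 0, -2.5, 0]

```text
time: 7.45
tool_pos: [592.7, 111.9, 102.1]
tcp_rot: [-2.091, 1.566, -0.222]
contact_force: [0.3, -0.4, -1.9]
grip_width: 11.0
```

>>> carry_out:
  rows:
    - [0.5, 0.15, 0, 0]
    - [1, 0.3, 0, 0]
    - [1.5, 0.45, 0, 0]
    - [2, 0.6, 0, 0]
    - [2.5, 0.75, 0, 0]
    - [3, 0.9, 0, 0]
    - [3.5, 1.05, 0, 0]
    - [4, 1.2, 0, 0]
    - [4.5, 1.35, 0, 0]
    - [4.8, 1.5, 0, 0]

```text
time: 8.28
tool_pos: [597.1, 113.3, 102.0]
tcp_rot: [-2.231, 1.567, -0.363]
contact_force: [-2.9, 0.0, -0.6]
grip_width: 10.9
```

>>> carry_out:
  rows:
    - [0.5, 0.15, 0, 0]
    - [1, 0.3, 0, 0]
    - [1.5, 0.45, 0, 0]
    - [2, 0.6, 0, 0]
    - [2, 0.6, 0, 0]

```text
time: 8.7
tool_pos: [597.2, 113.3, 102.0]
tcp_rot: [2.476, 1.568, -1.939]
contact_force: [-10.6, -3.2, 3.8]
grip_width: 10.7
```

>>> carry_out:
  rows:
    - [0.7, 0.2, 0.5, 0]
    - [0.7, 0.2, 1, 0]
    - [0.7, 0.2, 1.5, 0]
    - [0.7, 0.2, 2, 0]
    - [0.7, 0.2, 2, 0]

```text
time: 9.12
tool_pos: [597.0, 113.4, 103.3]
tcp_rot: [1.944, 1.566, -2.471]
contact_force: [-5.4, -2.3, -5.7]
grip_width: 10.6
```

>>> carry_out:
  rows:
    - [0.7, 0.2, 0.5, 0]
    - [0.7, 0.2, 1, 0]
    - [0.7, 0.2, 1.5, 0]
    - [0.7, 0.2, 2, 0]
    - [0.7, 0.2, 2, 0]

```text
time: 9.53
tool_pos: [596.8, 113.6, 104.6]
tcp_rot: [1.733, 1.564, -2.682]
contact_force: [-4.9, -1.2, -5.6]
grip_width: 10.9
```

>>> carry_out:
  rows:
    - [0.9, 0.3, 0.7, 0]
    - [0.9, 0.3, 1.4, 0]
    - [0.9, 0.3, 2.1, 0]
    - [0.9, 0.3, 2.8, 0]
    - [0.9, 0.3, 3.5, 0]
    - [0.9, 0.3, 3.5, 0]

```text
time: 10.03
tool_pos: [596.5, 113.8, 107.3]
tcp_rot: [1.619, 1.561, -2.795]
contact_force: [-5.4, -2.6, -5.8]
grip_width: 10.8
```

Run:
```python
from h import *
o=get_obs();print(o['tool_pos'].round(1),np.degrees(o['tcp_rot'][2]-o['tcp_rot'][0])%360,o['contact_force'],o['moment'])
a=save('scene','a4');b=save('side','b4')
cv2.imwrite('pics/b4c.png',cv2.resize(b[150:210,250:310],(600,600),interpolation=cv2.INTER_CUBIC)[...,::-1])
```

```text
[596.5 113.8 107.3] 107.08426308881167 [-5.41339506 -2.63982503 -5.75229736] [-2.26240500e-01  9.70363329e-01  2.29715407e-04]
```

View pics/b4c.png

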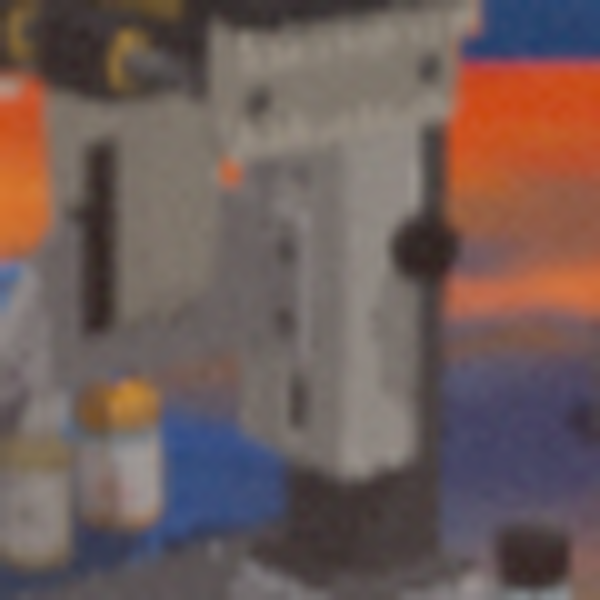

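Run:
```python
from h import *
o=get_obs();t=o['tool_pos'];th=np.radians(17);e=np.array([np.cos(th),np.sin(th),0]);n=np.array([-e[1],e[0],0]);Z=np.array([0,0,1])
S=lambda p:((proj('side',p)-[250,150]+.5)*10).round()
bb=t+e*47+Z*18.7
for nm,x,y,z in [('plate top R',0,-8,36),('plate neck base R',0,-8,4),('shoulder R',0,-20,4),('bottom R',0,-20,-36),('shoulderL',0,20,4),('uptab tip R bot',10,-4,19),('uptab R top',10,-4,33),('lotab tip R',10,-4,-24),('lotab L',10,4,-24)]:
    print(nm,S(bb+e*x+n*y+Z*z))
o0=e*660+n*-66.3
for i in range(4): print('slot',i,S(o0+Z*(131.5-24*i)),S(o0+Z*(148.5-24*i)), S(o0+n*5.5+Z*(131.5-24*i)),S(o0-n*5.5+Z*(131.5-24*i)))
print('face R edge',S(o0-n*23+Z*156),S(o0-n*23+Z*50),'e,n',t@e,t@n)
```

```text
plate top R [281.  96.]
plate neck base R [280. 211.]
shoulder R [309. 221.]
bottom R [308. 362.]
shoulderL [216. 188.]
uptab tip R bot [300. 148.]
uptab R top [300.  98.]
lotab tip R [299. 299.]
lotab L [281. 292.]
slot 0 [290. 194.] [290. 134.] [277. 189.] [302. 198.]
slot 1 [289. 277.] [290. 218.] [277. 273.] [302. 282.]
slot 2 [289. 360.] [289. 301.] [277. 355.] [302. 365.]
slot 3 [289. 441.] [289. 383.] [276. 436.] [301. 446.]
face R edge [345. 124.] [341. 495.] e,n 603.7336622931116 -65.61468721935158
```

Run:
```python
import cv2
b=cv2.cvtColor(cv2.imread('raw_b4.png'),cv2.COLOR_BGR2GRAY)
for r in range(158,197): print(r,b[r,270:290])
```

```text
158 [ 78 115 118 120 119 111 107 117 118 122 121 119 119 122 119 118 121 120
 119 118]
159 [ 87 114 120 119 110  90  87 110 118 119 122 121 120 118 120 121 119 120
 119 122]
160 [104 114 120 119 103  78  82 115 122 122 120 119 119 118 120 121 131 124
 130 126]
161 [115 117 126 119 110  93 108 118 119 132 127 122 122 123 131 128 139 134
 139 134]
162 [115 118 130 124 130 114 119 130 127 139 135 127 129 134 139 135 141 140
 140 140]
163 [114 114 125 126 140 131 125 137 136 140 141 132 137 135 137 135 138 137
 135 137]
164 [115 111 121 131 140 136 134 138 135 132 131 127 128 120 130 134 132 136
 136 138]
165 [119 114 121 137 132 127 122 122 119 117 116 114 115 116 126 135 136 139
 138 136]
166 [118 122 123 132 121 106 101 100 107 105 103 111 111 112 124 133 136 136
 137 137]
167 [119 129 124 122 112 102  96 101 109  98  97 110 111 114 124 133 140 137
 139 138]
168 [118 121 122 119 113 106  99 107 115 112 102 113 113 116 125 135 136 136
 137 137]
169 [116 116 106 107 109 108 100 108 117 119 115 117 112 114 126 134 136 137
 138 138]
170 [116 115 100 102 102 103 101 115 124 120 116 114 112
[... 1592 characters left out ...]
116]
189 [ 93  91  94  95 107 114 105 109 111  74  82 107 113 112 127 136 137 137
 128 122]
190 [ 90  90  92  93 106 110 107 108 111  77  83 107 107 112 127 136 137 134
 138 131]
191 [ 86  90  88  91 113 107 107 106 109  74  87 107 112 112 126 138 135 137
 137 138]
192 [ 80  83  84  90 106 111 106 109 111  88  93 109 111 113 127 139 137 138
 138 138]
193 [ 78  82  80  84  99 104 104 106 115 115 109 110 114 114 131 139 136 134
 138 138]
194 [ 81  77  79  80  84  90  99 101 109 114 110 109 111 115 134 141 137 138
 138 139]
195 [ 78  76  78  75  76  79  82  89  95 100 103 111 110 114 135 145 138 136
 136 141]
196 [ 74  76  74  73  72  76  77  78  76  79  87  91 101 109 130 139 138 120
 110 115]
```

>>> carry_out:
  rows:
    - [0.4, 0, -1, 0]
    - [0.6, 0, -2, 0]
    - [0.8, 0, -3, 0]
    - [1, 0, -4, 0]
    - [1.3, 0, -5, 0]
    - [1.3, 0, -5.5, 0]
    - [1.3, 0, -5.5, 0]

```text
time: 10.72
tool_pos: [597.0, 113.6, 102.5]
tcp_rot: [1.605, 1.56, -2.809]
contact_force: [-9.7, -1.9, 2.9]
grip_width: 11.1
```

>>> carry_out:
  rows:
    - [0.9, 0.2, -0.4, 0]
    - [0.9, 0.2, -0.8, 0]
    - [0.9, 0.2, -1.2, 0]
    - [0.9, 0.2, -1.6, 0]
    - [0.9, 0.2, -2, 0]
    - [0.9, 0.2, -2.4, 0]

```text
time: 11.22
tool_pos: [597.0, 113.6, 100.9]
tcp_rot: [1.599, 1.558, -2.816]
contact_force: [-10.6, -3.1, 4.2]
grip_width: 10.7
```

>>> carry_out:
  rows:
    - [0.9, 0.2, -0.4, 0]
    - [0.9, 0.2, -0.8, 0]
    - [0.9, 0.2, -1.2, 0]
    - [0.9, 0.2, -1.6, 0]
    - [0.9, 0.2, -2, 0]
    - [0.9, 0.2, -2.4, 0]

```text
time: 11.72
tool_pos: [596.9, 113.6, 99.5]
tcp_rot: [1.604, 1.557, -2.81]
contact_force: [-11.4, -3.4, 5.6]
grip_width: 10.6
```

>>> carry_out:
  rows:
    - [-1, -0.3, 1, 0]
    - [-1, -0.3, 1.7, 0]
    - [0.6, 0.2, 1.7, 0]
    - [0.9, -0.2, 1.7, 0]
    - [1.1, -0.7, 1.7, 0]
    - [1.2, -1.2, 1.7, 0]
    - [1.3, -1.7, 1.7, 0]
    - [1.3, -1.7, 1.7, 0]

```text
time: 12.38
tool_pos: [597.0, 112.5, 101.0]
tcp_rot: [1.509, 1.554, -2.905]
contact_force: [-7.6, 1.6, -0.6]
grip_width: 10.9
```

>>> carry_out:
  rows:
    - [0.9, -0.2, 0, 0]
    - [1.0, -0.7, 0, 0]
    - [1.2, -1.2, 0, 0]
    - [1.3, -1.7, 0, 0]
    - [1.3, -1.7, 0, 0]

```text
time: 12.8
tool_pos: [597.1, 111.5, 100.7]
tcp_rot: [1.444, 1.551, -2.969]
contact_force: [-7.3, 1.5, -1.2]
grip_width: 10.6
```

Run:
```python
from h import *
from scipy.optimize import fsolve
th=np.radians(17);e=np.array([np.cos(th),np.sin(th)]);n=np.array([-e[1],e[0]])
def so(a,b,z):
    s=fsolve(lambda p:[proj('scene',[*p,z])[0]-a,proj('side',[*p,z])[0]-b],[650,125]); return (s@e).round(1),(s@n).round(1)
for d in (0,.0):
    print('cornerR(-23)',so(248.35,284.05,100),'slotR(-5.5)',so(244.05,280.28,100),'faceL(+23)',so(237.1,273.6,100))
print('sens',so(248.85,284.05,100),so(248.35,284.55,100))
```

```text
cornerR(-23) (np.float64(662.6), np.float64(-87.4)) slotR(-5.5) (np.float64(665.9), np.float64(-67.3)) faceL(+23) (np.float64(665.5), np.float64(-38.1))
cornerR(-23) (np.float64(662.6), np.float64(-87.4)) slotR(-5.5) (np.float64(665.9), np.float64(-67.3)) faceL(+23) (np.float64(665.5), np.float64(-38.1))
sens (np.float64(658.8), np.float64(-91.9)) (np.float64(666.5), np.float64(-84.8))
```

>>> carry_out:
  rows:
    - [-1.5, -0.4, 1, 0]
    - [-2.3, 2, 3, 0]
    - [-2.9, 4.2, 3, 0]
    - [-1.4, 4.6, 3, 0]
    - [0, 5, 3, 0]
    - [0, 5, 2.5, 0]
    - [0, 5, 2, 0]
    - [0, 5, 1.5, 0]
    - [0, 5, 1, 0]
    - [0, 5, 0.5, 0]
    - [0, 5, 0, 0]
    - [0, 5, -0.5, 0]
    - [0, 5, -1, 0]
    - [0, 5, -1.5, 0]
    - [0, 5, -2, 0]
    - [0, 5, -2.5, 0]
    - [0, 5, -2.5, 0]

```text
time: 14.22
tool_pos: [597.5, 116.5, 99.7]
tcp_rot: [1.461, 1.553, -2.951]
contact_force: [-5.0, -0.9, 7.5]
grip_width: 10.7
```

>>> carry_out:
  rows:
    - [0, 0, 1, 0]
    - [0, 0, 1.3, 0]
    - [0.7, 0.2, 1.3, 0]
    - [1.4, 0.4, 1.3, 0]
    - [2.1, 0.6, 1.3, 0]
    - [2.8, 0.9, 1.3, 0]
    - [2.8, 0.9, 1.3, 0]

```text
time: 14.8
tool_pos: [599.8, 117.2, 100.6]
tcp_rot: [1.466, 1.551, -2.946]
contact_force: [-2.2, -0.5, -1.8]
grip_width: 11.0
```

>>> carry_out:
  rows:
    - [0.7, 0.2, 0, 0]
    - [1.4, 0.4, 0, 0]
    - [2.1, 0.6, 0, 0]
    - [2.8, 0.9, 0, 0]
    - [3.5, 1.1, 0, 0]
    - [4, 1.2, 0, 0]
    - [4, 1.2, 0, 0]

```text
time: 15.38
tool_pos: [603.6, 118.3, 100.5]
tcp_rot: [1.466, 1.551, -2.946]
contact_force: [-4.4, -1.7, -1.4]
grip_width: 10.6
```

>>> carry_out:
  rows:
    - [0.6, 0.2, 0, 0]
    - [1.2, 0.4, 0, 0]
    - [1.8, 0.6, 0, 0]
    - [2.4, 0.8, 0, 0]
    - [3, 0.9, 0, 0]
    - [3, 0.9, 0, 0]

```text
time: 15.88
tool_pos: [605.2, 118.9, 100.4]
tcp_rot: [1.47, 1.547, -2.942]
contact_force: [-9.8, -4.8, 2.4]
grip_width: 11.1
```

>>> carry_out:
  rows:
    - [0.8, 0.25, -0.7, 0]
    - [1, 0.3, -1.4, 0]
    - [1, 0.3, -2.1, 0]
    - [1, 0.3, -2.8, 0]
    - [1, 0.3, -3.5, 0]
    - [1, 0.3, -4, 0]
    - [1, 0.3, -4, 0]

```text
time: 16.47
tool_pos: [605.1, 119.0, 96.7]
tcp_rot: [1.468, 1.545, -2.944]
contact_force: [-9.3, -4.0, 2.7]
grip_width: 10.7
```

>>> carry_out:
  rows:
    - [0.8, 0.2, -0.7, 0]
    - [0.8, 0.2, -1.4, 0]
    - [0.8, 0.2, -2.1, 0]
    - [0.8, 0.2, -2.8, 0]
    - [0.8, 0.2, -3.5, 0]
    - [0.8, 0.2, -4, 0]
    - [0.8, 0.2, -4, 0]

```text
time: 17.05
tool_pos: [605.3, 119.1, 93.1]
tcp_rot: [1.467, 1.544, -2.946]
contact_force: [-7.2, -2.8, 2.9]
grip_width: 11.2
```

>>> carry_out:
  rows:
    - [0.5, 0.1, -0.5, 0]
    - [0.5, 0.1, -1, 0]
    - [0.5, 0.1, -1.5, 0]
    - [0.5, 0.1, -2, 0]
    - [0.5, 0.1, -2, 0]

```text
time: 17.47
tool_pos: [605.3, 119.2, 92.9]
tcp_rot: [1.469, 1.544, -2.943]
contact_force: [-10.8, -2.3, 9.4]
grip_width: 11.1
```

>>> carry_out:
  rows:
    - [0, 0, -1, 0]
    - [0, 0, -2, 0]
    - [0, 0, -3, 0]
    - [0, 0, -3.5, 0]
    - [0, 0, -3.5, 0]

```text
time: 17.88
tool_pos: [605.4, 119.1, 92.6]
tcp_rot: [1.484, 1.545, -2.928]
contact_force: [-14.5, -3.4, 18.2]
grip_width: 10.8
```

Run:
```python
from h import *
print(get_obs()['moment'].round(2))
b=save('side','b5'); a=save('scene','a5')
for im,bx in((b,(268,160,284,176)),(a,(232,146,248,160))):
    c=im[bx[1]:bx[3],bx[0]:bx[2]].astype(int); print((c[...,0]-c[...,2]))
```

```text
[-0.35  1.77 -0.07]
[[11  7  7  6 10 14 18 18 20 22 22 22 21 23 23 21]
 [ 5  7  5  8  8 12 20 20 20 18 21 20 23 19 21 20]
 [ 8 11  8  6  7 10 17 19 20 20 19 20 19 20 19 21]
 [13 14 10 12 10 13 19 20 18 19 16 19 17 19 18 19]
 [17 19 16 15 16 15 18 19 19 16 13 13 17 20 19 18]
 [19 18 19 19 19 18 21 19 17 18 12  9 17 21 18 20]
 [22 18 17 21 22 20 19 19 19 19 17 16 19 19 21 20]
 [20 19 19 20 20 19 20 21 19 17 21 20 20 19 21 22]
 [20 18 18 19 20 21 18 17 21 22 20 21 20 21 20 21]
 [20 21 22 20 20 18 19 20 21 20 21 21 20 19 19 18]
 [21 19 19 18 22 22 24 35 21 18 17 16 16 13 14 12]
 [19 20 18 20 17 22 32 51 25 14 10 10  9 11 13 14]
 [19 19 19 18 20 19 31 27 14  9 10  9 10 11 12 14]
 [20 18 19 19 21 19 19 12 10  7  7  9 10 11 12 11]
 [18 22 18 19 17 18 14  8  8  9  7 10 10  8 11 13]
 [20 20 19 20 19 18 12  7  6  8  8  9  8  8  8 10]]
[[ -3  -2   5   8  11  14  18  18  19  21  21  17  23  21  21  15]
 [ 16  12  -2  -5  -1   5  10  15  17  20  20  21  22  18  11   0]
 [ 45  63  43  14  -2  -4  -3   5   6  10   9  15  13   5  -5  -8]
 [ 22  35  32  46  61  45  15  -2  -3  -4  -1   6   1  -6 -10 -10]
 [ -4  -4   3  22  40  31  46  42  43  14  -3  -3  -3  -5  -4  -7]
 [ -6  -7  -4  -3   1   3  22  30  55  62  44  13  -3  -3  -3  -5]
 [ -5  -7  -7  -7  -8  -8  -7  -2  23  37  33  17  -2  -4  -1  -3]
 [ -3  -3  -7  -4  -7  -9  -9  -6  59  16   5   5  -1   5  11   1]
 [ -2  -3  -4  -2  -4  -5  -7  76  50  17  -2  -3   5  14  10   1]
 [ -3  -3  -3  -3  -4  -4  13  92  11  -1  -6   5  11  15   8   2]
 [  2  -3  -2  -3  -5  -5  17  77   4  -4  -4   0   2   3   5   6]
 [  7  -1  -3  -3  -4  -5   2 100  43  11   1  -2  -3  -1  -1   2]
 [  5  -1   0   3  10   1  -4  54  28  18  15   5   0  -3  -4  -2]
 [  3   2   1   3  16  16  10  16  16  18  17   6   1  -1   0  -2]]
```

>>> carry_out:
  rows:
    - [-0.5, -0.1, 0, 0]
    - [-0.5, -0.1, 0.2, 0]
    - [-0.5, -0.1, 0.2, 0]

```text
time: 18.23
tool_pos: [605.3, 119.3, 93.1]
tcp_rot: [1.482, 1.547, -2.93]
contact_force: [-2.5, -0.5, -1.8]
grip_width: 11.2
```

>>> carry_out:
  rows:
    - [0, 0, 0, 0]
    - [0, 0, 0, 0]
    - [0, 0, 0, 0]
    - [0, 0, 0, 0]
    - [0, 0, 0, 0]
    - [0, 0, 0, 0]
    - [0, 0, 0, 0]
  hand: 60

```text
time: 18.82
tool_pos: [605.4, 119.2, 93.0]
tcp_rot: [1.48, 1.547, -2.933]
contact_force: [1.1, -0.8, 0.2]
grip_width: 53.1
```

>>> carry_out:
  rows:
    - [0, 0, 10, 0]
    - [0, 0, 30, 0]
    - [0, 0, 70, 0]
    - [0, 0, 110, 0]
    - [0, 0, 150, 0]
    - [-20, -40, 160, -6]
    - [-30, -80, 160, -12]
    - [-30, -120, 160, -18]
    - [-30, -160, 160, -18]
    - [-30, -200, 160, -18]
    - [-30, -240, 160, -18]
    - [-30, -280, 160, -18]
    - [-30, -320, 160, -18]
    - [-30, -360, 160, -18]
    - [-30, -400, 160, -18]
    - [-30, -410, 160, -18]
    - [-30, -410, 160, -18]
    - [-30, -410, 160, -18]
  hand: 91

```text
time: 20.32
tool_pos: [575.2, -290.8, 253.3]
tcp_rot: [1.456, 1.547, 3.011]
contact_force: [0.5, 0.1, 0.9]
grip_width: 90.7
```

Run:
```python
from h import *
b=save('side','b6'); a=save('scene','a6')
w=save('wrist','w6');K,T=campose('wrist'); np.savez('w6',K=K,T=T)
o=get_obs();print(o['tool_pos'],o['contact_force'],np.degrees(o['tcp_rot'][2]-o['tcp_rot'][0])%360)
s=np.hstack([cv2.resize(b[150:220,225:295],(400,400),interpolation=cv2.INTER_CUBIC),cv2.resize(w,(400,300))[:,:].copy() if 0 else np.vstack([cv2.resize(w,(400,300)),np.zeros((100,400,3),np.uint8)])])
cv2.imwrite('pics/m6.png',s[...,::-1])
```

```text
[ 575.76980352 -288.96371698  253.64007405] [ 0.75991379 -0.16475601  0.70494244] 89.29285901772988
```

View pics/m6.png

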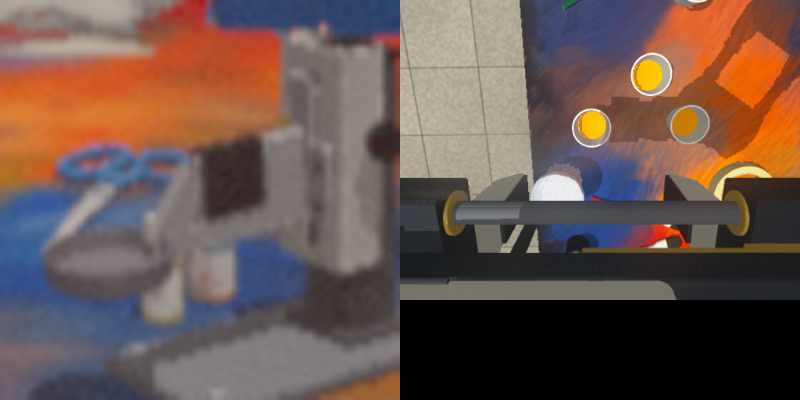

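Run:
```python
from h import *
b=cv2.imread('raw_b6.png').astype(int)[160:176,268:284]; print('pin R-B'); print(b[...,2]-b[...,0])
im=cv2.imread('raw_w6.png'); z=np.load('w6.npz');cp=(z['K'],z['T'])
hsv=cv2.cvtColor(im,cv2.COLOR_BGR2HSV)
m=((hsv[...,1]<60)&(hsv[...,2]>120)|((hsv[...,0]>18)&(hsv[...,0]<30)&(hsv[...,1]>150))).astype(np.uint8)
m[:,:212]=0;m[195:]=0
n,l,st,c=cv2.connectedComponentsWithStats(m)
for i in range(1,n):
    if st[i,4]>300:
        cn=max(cv2.findContours((l==i).astype(np.uint8),0,1)[0],key=cv2.contourArea); (x,y),r=cv2.minEnclosingCircle(cn)
        print(st[i],(x,y),r,onz('',(x,y),48,cp).round(1), np.linalg.norm(onz('',(x+r,y),48,cp)-onz('',(x,y),48,cp)).round(1))
```

```text
pin R-B
[[160 167 163 167 166 148  44  16  12  12  11  12  12  13  11  11]
 [160 166 166 164 167 150  47  15  12  12  13  11  11  11  11  11]
 [157 155 161 166 162 148  47  14  10  12  11  10  10  11  12  12]
 [147 151 161 165 160 144  45  14  10  12   9  10  12  14  13  10]
 [150 158 159 158 171 146  44  15  11  11  10   7   7  14  12  12]
 [151 150 155 155 163 144  45  13   9   9  11   9  10  11  10  12]
 [140 141 150 143 145 134  42  13   9  12   8   8   9  11  16  12]
 [123 124 127 128 131 121  38  13   9  10   8  10   9  15  13  13]
 [107 110 110 115 115 107  34  16  10  10   9  10  11  12  14  12]
 [103 104 103 106 103  92  35  24  13  10   8   9  12  11  11   9]
 [109 105 106 104 101  92  59  45  16  11   9  10  11  13  13  11]
 [103 106 100  98  94  84  68  49  16  13   8   7  11  13  13  14]
 [ 86  82  83  75  67  48  34  20   9   9  10   8  10  10  12  11]
 [ 61  55  54  37  26  19  15   9  10  11   9   8  11  13  10  10]
 [ 23  30  32  18  12  10  10  10  10   7   9   8  12  12  14  12]
 [ 16  14  17   9   8  10  10  10   8   9  10   7  11  11  10  12]]
[ 295   68   54   55 2165] (321.3790283203125, 94.74193572998047) 27.882930755615234 [ 496.  -211.9   48. ] 30.0
[ 342  135   54   49 1647] (368.5, 156.5) 27.285627365112305 [ 563.5 -156.2   48. ] 30.8
[ 220  138   58   57 1934] (251.87754821777344, 169.87754821777344) 34.82868194580078 [ 577.1 -287.7   48. ] 39.6
```

>>> carry_out:
  rows:
    - [-3.3, -4, -40, 0]
    - [-3.3, -4, -80, 0]
    - [-3.3, -4, -120, 0]
    - [-3.3, -4, -160, 0]
    - [-3.3, -4, -195, 0]
    - [-3.3, -4, -220, 0]
    - [-3.3, -4, -233, 0]
    - [-3.3, -4, -238, 0]
    - [-3.3, -4, -238, 0]
    - [-3.3, -4, -238, 0]

```text
time: 21.3
tool_pos: [573.7, -293.1, 17.5]
tcp_rot: [1.534, 1.55, 3.093]
contact_force: [0.4, -0.0, 0.3]
grip_width: 91.0
```

>>> carry_out:
  rows:
    - [0, 0, 0, 0]
    - [0, 0, 0, 0]
    - [0, 0, 0, 0]
    - [0, 0, 0, 0]
    - [0, 0, 0, 0]
    - [0, 0, 0, 0]
    - [0, 0, 0, 0]
    - [0, 0, 0, 0]
  hand: 44

```text
time: 21.97
tool_pos: [573.8, -293.2, 17.7]
tcp_rot: [1.543, 1.55, 3.102]
contact_force: [-0.5, 0.1, 3.4]
grip_width: 54.4
```

>>> carry_out:
  rows:
    - [0, 0, 0, 0]
    - [0, 0, 5, 0]
    - [0, 0, 25, 0]
    - [0, 0, 60, 0]
    - [0, 0, 100, 0]
    - [0, 0, 140, 0]
    - [-10, 35, 160, 5]
    - [-15, 75, 160, 10]
    - [-20, 115, 160, 15]
    - [-25, 155, 160, 17.5]
    - [-30, 195, 160, 17.5]
    - [-33, 235, 160, 17.5]
    - [-35, 275, 160, 17.5]
    - [-37, 315, 160, 17.5]
    - [-37, 350, 155, 17.5]
    - [-37, 380, 150, 17.5]
    - [-37, 391.5, 150, 17.5]
    - [-37, 391.5, 150, 17.5]
    - [-37, 391.5, 150, 17.5]
    - [-37, 391.5, 150, 17.5]

```text
time: 23.63
tool_pos: [537.0, 97.1, 167.9]
tcp_rot: [1.573, 1.55, -2.846]
contact_force: [-0.1, -0.4, 0.0]
grip_width: 54.8
```

Run:
```python
from h import *
o=get_obs();print(o['tool_pos'],o['contact_force'],np.degrees(o['tcp_rot'][2]-o['tcp_rot'][0])%360,o['grip_width'])
a=save('scene','a7');b=save('side','b7');a6=cv2.imread('raw_a6.png')[...,::-1]
s=np.hstack([cv2.resize(a[100:200,180:260],(320,400),interpolation=cv2.INTER_CUBIC),cv2.resize(b[130:230,220:320],(400,400),interpolation=cv2.INTER_CUBIC)])
cv2.imwrite('pics/m7.png',s[...,::-1])
f=cv2.imread('raw_b6.png')
cv2.imwrite('f.png',f)
```

```text
[536.97177534  97.08049656 167.91505858] [-0.12566223 -0.39832236  0.00189261] 106.7907551960678 54.84365435092415
```

View pics/m7.png

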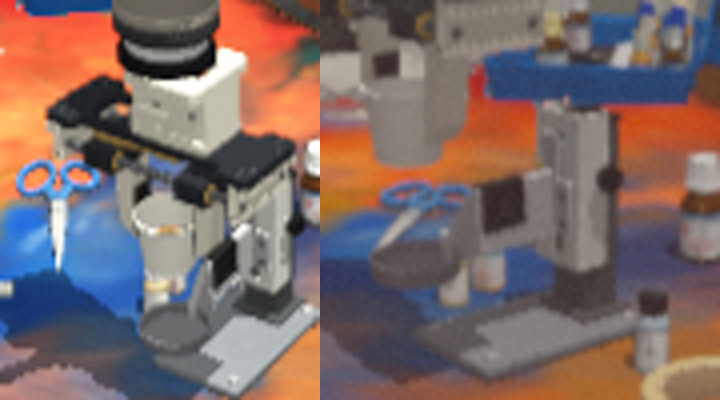

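Run:
```python
from h import *
p,err=tri(ray('scene',(224,181)),ray('side',(243,195.3))); print('dish rim',p.round(1),err.round(1))
print('rays z90',onz('scene',(224,181),90).round(1),onz('side',(243,195.3),90).round(1))
for n in('scene','side'): print(n,'dish pred',proj(n,[537,98.5,90]).round(1),'foot pred',proj(n,[537,97.1,150]).round(1),'rimtop pred',proj(n,[537,97.1,198]).round(1))
# rough outline of dish via grayish dark mask in side
for n,f,bx in(('side','raw_b7.png',(225,183,262,206)),('scene','raw_a7.png',(206,168,240,192))):
    im=cv2.imread(f)[bx[1]:bx[3],bx[0]:bx[2]]; s=im.astype(int); m=(s.max(2)-s.min(2)<28)
    print(n); print('\n'.join(''.join('#' if v else '.' for v in r)+f' {bx[1]+i}' for i,r in enumerate(m)))
```

```text
dish rim [538.4  95.3  82.5] 3.2
rays z90 [534.6  88.4  90. ] [530.5  73.2  90. ]
scene dish pred [222.7 179.3] foot pred [222.4 164.9] rimtop pred [221.9 152.5]
side dish pred [242.5 191.8] foot pred [242.  169.8] rimtop pred [241.5 151.4]
side
..###........##########.############# 183
##............####################### 184
#............#######.......########## 185
.............#####.........########## 186
............#####........############ 187
...........#####.........############ 188
..........#####..........############ 189
..........########################### 190
.........############################ 191
.........############################ 192
........############################# 193
.......############################## 194
.......#######################..##### 195
.......#######################..##### 196
.......############################## 197
........###########################.. 198
........###########################.. 199
.........##########################.# 200
..........#########################.. 201
....##......#####.......############# 202
########..#...
[... 353 characters left out ...]
.........######......############ 174
..........######.....############# 175
..........######################## 176
..........######################## 177
..........######################## 178
.........######################### 179
.........######################### 180
.........######################### 181
.........######################### 182
.........######################### 183
.........######################### 184
..........######################## 185
#######...######################## 186
########....###################### 187
########.....##################### 188
######......###################### 189
#####.......###################### 190
#####........##################### 191
```

>>> carry_out:
  rows:
    - [3, -2, -15, 0.2]
    - [3, -2, -35, 0.2]
    - [3, -2, -48, 0.2]
    - [3, -2, -53, 0.2]
    - [3, -2, -53, 0.2]
    - [3, -2, -53, 0.2]

```text
time: 24.23
tool_pos: [540.4, 94.1, 115.3]
tcp_rot: [1.569, 1.551, -2.849]
contact_force: [0.6, 0.9, -0.4]
grip_width: 54.2
```

Run:
```python
from h import *
o=get_obs();print(o['tool_pos'],o['contact_force'],o['grip_width'])
w=save('wrist','w8');K,T=campose('wrist'); np.savez('w8',K=K,T=T)
a=save('scene','a8');b=save('side','b8')
r=lambda i,s:cv2.resize(i,s,interpolation=cv2.INTER_CUBIC)
s=np.hstack([r(a[140:200,200:250],(250,300)),r(b[150:210,215:265],(250,300)),r(w[0:260,110:370],(300,300))])
cv2.imwrite('pics/m8.png',s[...,::-1])
```

```text
[540.39712749  94.12674736 115.3485875 ] [ 0.60162887  0.89874588 -0.38487052] 54.21299936718824
```

View pics/m8.png

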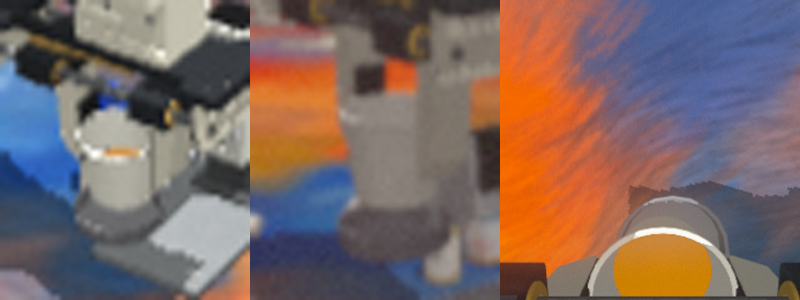

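Run:
```python
from h import *
z=np.load('w8.npz');cp=(z['K'],z['T']);th=np.radians(17);e=np.array([np.cos(th),np.sin(th),0]);n=np.array([-e[1],e[0],0])
im=cv2.cvtColor(cv2.imread('raw_w8.png'),cv2.COLOR_BGR2HSV)
for r in range(166,212,4): print(r,im[r,195:325:3,1])
for z0 in (88,91,94): 
  d=onz('',(257.3,171),z0,cp)+30*e; print('dish',z0,d.round(1),(d@e).round(1),(d@n).round(1))
c=onz('',(252,199),145.6,cp)+28.5*e; print('cup',c.round(1),(c@e).round(1),(c@n).round(1))
```

```text
166 [187 181 171 152 151 144 152 143 147 143 126 120 119 117 120 124  99  96
  98  76  54  46  41  25  24  27  28  26  23  30  27  35  32  34  59  84
  87  88  75  71  58  39  38  32]
170 [194 186 168 155 153 154 148 145 144 140 119 115 124 128 128 113  96  67
  32  21  16   8   8   6  14  15  16  22  29  20  19  35  38  67  77  78
  87  78  66  66  44  41  33  28]
174 [192 181 163 158 154 146 149 147 143 128 127 124 137 124  64  15  13  15
  13  16  22  20  12   9  15   7   6   6   9  18  29  40  45  60  67  75
  68  64  49  48  47  43  41  39]
178 [193 171 162 157 152 151 151 145 140 129 130 135  55  42  40  39  31  30
  28  33  28  26  22  16  19  17  13  15  16   9   9  15  45  56  55  43
  43  39  47  51  56  66  68  50]
182 [186 170 159 155 154 152 152 141 137 138 127  42  54  42  36  39  36  34
  33  28  26  24  26  22  18  20  16  16  19  11  12   7  11  35  36  39
  43  52  58  69  63  61  64  64]
186 [180 163 155 152 149 146 145 143 149  95  45  61  42  40  39  40  35  35
  31  29  27  28  24  24  20  22  18  14  17  13  10  15  15  11  32  46
  57  58  59  59  61  65  70  
[... 563 characters left out ...]
1 152 153 150 144 145  66  67  62  56  41   8   7   9  12  20  33  29
  83  91  36  23  21   9   9   7   8  14  33  26  22  22  19  15  13  21
  11  35  80  76  84  77  66  71]
206 [153 153 150 148 145 137  58  50  37  40  40  91 188 187 183 181 181 177
 178 181 182 178 174 178 175 178  90  14   8   7  22  26  21  19  13  22
  16  16  85  77  77  71  73  79]
210 [153 146 146 145 131  50  40  39  71 196 189 196 189 187 184 186 186 176
 182 185 182 182 185 186 189 189 186 185 188 112  10   6  13  17  15  16
  20  16  84  68  75  84  82  87]
dish 88 [538.   97.2  88. ] 542.9 -64.4
dish 91 [537.5  97.   91. ] 542.4 -64.4
dish 94 [536.9  96.7  94. ] 541.8 -64.5
cup [538.   93.7 145.6] 541.9 -67.6
```

>>> carry_out:
  rows:
    - [-0.7, 2.2, 0, 0]
    - [-1.3, 4.4, -1, 0]
    - [-1.3, 4.4, -6, 0]
    - [-1.3, 4.4, -11, 0]
    - [-1.3, 4.4, -14, 0]
    - [-1.3, 4.4, -15.5, 0]
    - [-1.3, 4.4, -15.5, 0]

```text
time: 24.97
tool_pos: [539.0, 99.0, 99.7]
tcp_rot: [1.571, 1.551, -2.847]
contact_force: [0.0, 0.2, -0.4]
grip_width: 54.7
```

>>> carry_out:
  rows:
    - [0, 0, -0.7, 0]
    - [0, 0, -1.4, 0]
    - [0, 0, -2, 0]
    - [0, 0, -2, 0]

```text
time: 25.3
tool_pos: [539.0, 99.0, 97.7]
tcp_rot: [1.573, 1.551, -2.845]
contact_force: [-0.0, 0.0, -0.1]
grip_width: 54.5
```

>>> carry_out:
  rows:
    - [0, 0, -0.5, 0]
    - [0, 0, -1, 0]
    - [0, 0, -1.5, 0]
    - [0, 0, -1.5, 0]

```text
time: 25.63
tool_pos: [539.0, 99.0, 96.1]
tcp_rot: [1.57, 1.551, -2.847]
contact_force: [0.2, -0.6, -0.1]
grip_width: 54.5
```

>>> carry_out:
  rows:
    - [0, 0, -0.3, 0]
    - [0, 0, -0.6, 0]
    - [0, 0, -1, 0]
    - [0, 0, -1, 0]

```text
time: 25.97
tool_pos: [538.9, 99.0, 95.0]
tcp_rot: [1.567, 1.551, -2.85]
contact_force: [0.2, -0.2, 0.8]
grip_width: 54.7
```

>>> carry_out:
  rows:
    - [0, 0, -0.3, 0]
    - [0, 0, -0.6, 0]
    - [0, 0, -1, 0]
    - [0, 0, -1, 0]

```text
time: 26.3
tool_pos: [538.9, 98.9, 93.9]
tcp_rot: [1.566, 1.551, -2.852]
contact_force: [0.4, 0.2, 0.3]
grip_width: 54.7
```

>>> carry_out:
  rows:
    - [0, 0, -0.3, 0]
    - [0, 0, -0.6, 0]
    - [0, 0, -1, 0]
    - [0, 0, -1, 0]

```text
time: 26.63
tool_pos: [538.8, 98.9, 92.9]
tcp_rot: [1.567, 1.55, -2.851]
contact_force: [-0.3, 0.4, -0.2]
grip_width: 54.4
```

>>> carry_out:
  rows:
    - [0, 0, -0.3, 0]
    - [0, 0, -0.6, 0]
    - [0, 0, -1, 0]
    - [0, 0, -1, 0]

```text
time: 26.97
tool_pos: [538.8, 98.9, 91.9]
tcp_rot: [1.565, 1.55, -2.852]
contact_force: [-0.3, -0.1, 0.2]
grip_width: 54.5
```

>>> carry_out:
  rows:
    - [0, 0, -0.3, 0]
    - [0, 0, -0.6, 0]
    - [0, 0, -1, 0]
    - [0, 0, -1, 0]

```text
time: 27.3
tool_pos: [538.9, 98.9, 91.3]
tcp_rot: [1.574, 1.551, -2.844]
contact_force: [-2.0, -0.9, 5.3]
grip_width: 54.6
```

>>> carry_out:
  rows:
    - [0, 0, -0.3, 0]
    - [0, 0, -0.6, 0]
    - [0, 0, -1, 0]
    - [0, 0, -1, 0]

```text
time: 27.63
tool_pos: [538.9, 98.8, 91.0]
tcp_rot: [1.584, 1.551, -2.834]
contact_force: [-2.4, -0.7, 8.1]
grip_width: 54.3
```

Run:
```python
from h import *
print(get_obs()['contact_force'],get_obs()['moment'])
a=save('scene','a9');b=save('side','b9')
for n,f in(('side','b'),):
  i6=cv2.imread('raw_b6.png').astype(int);i9=cv2.imread('raw_b9.png').astype(int)
  d=np.abs(i6-i9).max(2)
  print('rows 178..206, cols 226..262 diff (cup region/dish)')
  for r in range(178,206): print(r,''.join('#' if v>25 else '.' for v in d[r,226:272]),i9[r,236:250:2].mean(1).round().astype(int),i6[r,236:250:2].mean(1).round().astype(int))
```

```text
[-2.43742797 -0.74462062  8.1127829 ] [0.00266848 0.4555547  0.06430272]
rows 178..206, cols 226..262 diff (cup region/dish)
178 .....############.############.#.............. [116 126 135 131 131 128 115] [121  99 114 112 116 107 104]
179 .....#########.##########.##...#.............. [132 135 133 135 137 133 116] [110 112 130 125 114  95 118]
180 .....#####################.................... [130 136 135 138 136 130 117] [100 111 109 114 119 116 121]
181 ......#######################................. [132 136 135 135 133 132 112] [ 89  90  88 114 114 118 106]
182 ......##########...###.#####.................. [142 133 135 137 136 133 114] [ 95  92  94 131 136 101  99]
183 ......########.....####.####.................. [138 135 138 138 138 132 114] [ 98  99 129 145 140  90  97]
184 ......#######.###..###...#.................... [128 128 132 135 131 131 115] [ 97 102 154 159 119  99 105]
185 .......#####.####.######.#..#................. [123 128 130 131 126 129 118] [ 98 122 168 155 102 106 108]
186 .......########..#########.#.................. [125 127 130 132 130 130 115] [107 1
[... 1327 characters left out ...]
  97  99 101  99  85]
199 #######....................................... [78 79 79 80 81 79 81] [78 78 85 87 89 88 84]
200 #########..................................... [75 78 78 77 82 79 79] [76 78 81 82 85 86 84]
201 ###########................................... [72 78 78 78 79 79 82] [81 77 77 81 82 83 81]
202 ##############................................ [71 73 77 80 81 85 88] [89 87 85 81 82 91 85]
203 ################.............................. [66 67 69 74 90 89 81] [91 94 90 84 88 88 79]
204 #################............................. [65 70 70 68 92 96 78] [96 97 95 93 92 95 76]
205 ##################............................ [70 71 64 68 90 97 84] [96 97 95 96 92 95 81]
```

>>> carry_out:
  rows:
    - [0, 0, 0.5, 0]
    - [0, 0, 0.5, 0]

```text
time: 27.9
tool_pos: [539.1, 98.9, 91.7]
tcp_rot: [1.589, 1.552, -2.828]
contact_force: [-2.3, -0.2, 2.0]
grip_width: 54.5
```

>>> carry_out:
  rows:
    - [0, 0, 0, 0]
    - [0, 0, 0, 0]
    - [0, 0, 0, 0]
    - [0, 0, 0, 0]
    - [0, 0, 0, 0]
    - [0, 0, 0, 0]
  hand: 84

```text
time: 28.4
tool_pos: [539.0, 98.9, 91.6]
tcp_rot: [1.586, 1.551, -2.831]
contact_force: [-0.0, 0.2, -0.7]
grip_width: 83.6
```

>>> carry_out:
  rows:
    - [0, 0, 4, 0]
    - [0, 0, 12, 0]
    - [0, 0, 25, 0]
    - [0, 0, 45, 0]
    - [0, 0, 75, 0]
    - [0, 0, 110, 0]
    - [-15, -30, 140, 0]
    - [-30, -70, 150, 0]
    - [-50, -110, 150, 0]
    - [-70, -150, 150, 0]
    - [-70, -190, 150, 0]
    - [-70, -200, 150, 0]
    - [-70, -200, 150, 0]
    - [-70, -200, 150, 0]

```text
time: 29.57
tool_pos: [468.9, -101.9, 242.3]
tcp_rot: [1.598, 1.552, -2.821]
contact_force: [-0.6, 0.6, -0.1]
grip_width: 84.2
```

Run:
```python
from h import *
print(get_obs()['tool_pos'],get_obs()['contact_force'])
a=save('scene','a10');b=save('side','b10')
i9=cv2.imread('raw_b9.png').astype(int);i=cv2.imread('raw_b10.png').astype(int);i6=cv2.imread('raw_b6.png').astype(int);i0=cv2.imread('raw_b.png').astype(int)
s=i.max(2)-i.min(2)
for r in range(170,204): print(r,''.join('#' if v<30 else '.' for v in s[r,222:300]))
print('pin',(i[168:173,272:278,2]-i[168:173,272:278,0]).tolist())
# vials/bottles/dish unchanged vs earlier: mean abs diff
for nm,(x0,y0,x1,y1) in dict(vialw=(247,193,258,207),vialbk=(298,202,308,224),brown=(308,166,324,196),blue=(257,178,268,204),sleeve=(237,180,256,197)).items(): print(nm,np.abs(i0-i)[y0:y1,x0:x1].mean().round(1),np.abs(i6-i)[y0:y1,x0:x1].mean().round(1))
cv2.imwrite('pics/m10.png',cv2.resize(i[140:215,215:315].astype(np.uint8),None,fx=6,fy=6,interpolation=cv2.INTER_CUBIC))
```

```text
[ 468.93334803 -101.85859569  242.25815483] [-0.55886764  0.59980184 -0.09305879]
170 ......................................................##################......
171 ......................................................##################......
172 .....................................................###################......
173 ..................................................#######################.....
174 ..............................................##.#########################....
175 ..........................................###################################.
176 .................##..###.#..#######...######################################..
177 ..............############.##......#####################################......
178 ..............####################..####################################......
179 ............####################..######################################......
180 ...........#############################################################......
181 ..........######################.#######################################......
182 .........#########
[... 1314 characters left out ...]
.......###########################..#####...........######################
199 ............##########################.######...........######################
200 ............##########################.######...........######################
201 ...............#######################.....#............######################
202 ...................####....#############..##.........#########################
203 ...........................#########....#.......##############################
pin [[121, 110, 36, 14, 11, 10], [106, 95, 34, 26, 12, 9], [106, 95, 59, 46, 19, 11], [94, 84, 70, 51, 16, 8], [66, 48, 33, 21, 10, 9]]
vialw 17.4 5.6
vialbk 3.3 3.6
brown 3.2 3.1
blue 22.8 3.3
sleeve 37.0 28.2
```

Run:
```python
from h import *
a=cv2.imread('raw_a10.png'); s=a.astype(int); d=s.max(2)-s.min(2)
for r in range(150,192): print(r,''.join('#' if v<30 else '.' for v in d[r,205:262]))
print([proj(n,[537,98,z]).round(1).tolist() for n in('scene','side') for z in(73,121)])
c=capture('side');print(np.abs(c[...,::-1].astype(int)-cv2.imread('raw_b10.png'))[165:205,225:295].mean())
```

```text
150 .######################.#.....###########################
151 ############################.....########################
152 ......###############...########....#####################
153 ......###############.#########.#.....###################
154 ......###############.#########.#.......#################
155 ......###############.#########.##.####.#################
156 ........###..##..####.###################################
157 ...................######################################
158 .....................#############################..#####
159 .....................############################...#####
160 .....................############################...#####
161 .....................############################..######
162 .....................####################################
163 ..............#......####################################
164 .............##......####################################
165 ...........#####.....####################################
166 ...........#####....#####################################
167 ...........###############################
[... 887 characters left out ...]
 ..........##########################################.####
183 ..........#########################################..####
184 ...........#######################################...###.
185 ...........######################################....#...
186 ............####################################.........
187 #######......##################################..........
188 #######.......################################...........
189 ######........###############################............
190 #####........###############################.............
191 #####.........#############################..............
[[223.0, 183.4], [222.5, 171.9], [242.8, 198.0], [242.2, 180.6]]
1.9045238095238095
```

```bash
python3 -c "
from plant import *
print(close_job(), get_obs()['time'])"
```

```text
the job is handed in; nothing more can be done
the job is handed in; nothing more can be done
```

The bracket is hung and locked on the stand, the cup is standing in its dish, and the job is handed in at about 30 s on the robot's clock. All forces stayed well under the limits.

- **Bracket:** The tabs missed the slots at first. A light search found them about 3 mm to the left of my camera estimate. I then pushed the plate in (about 11 N at most) and down, with at most about 23 N on the wrist at the bottom. It stopped 7 mm below the point where the tabs first rested on the slot edge, which matches fully home. After release the brass pin still shows at its original out position above the shoulder in the side view.
- **Cup:** I took the cup farthest to the robot's right, at about x 573, y -293 mm, and lowered it until it touched. It met the dish about 4 mm lower than I had calculated, probably because the hanging bracket droops a little in its slack. After I released it and backed off, its outline sits centred on the dish and looks upright. Two pictures a moment apart showed no movement.
- **Vials and bottle:** I never touched them. Image comparison shows the black-capped vial unchanged since the start. The bracket now overlaps the white-capped vial and the blue-capped bottle in that view, so I could only compare them from before to after the cup placing, where they did not change.

I could not view the last picture because the 12-picture limit was reached, so these final checks come from pixel values, not from looking at the picture. The cup is described as empty, but all four cups show a yellow bottom, so that did not help tell them apart.

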